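# Lengthen the cradle and lay the skull in it

## Robot

A 6-joint arm with a two-finger parallel gripper is mounted at the origin on the work surface. World frame = base frame: x ahead of the robot, y to its left, z up, the work surface at z = 0. Lengths are in m, angles in degrees, forces in N, time in s.
With the tool pointing down it reaches from about 0.35 to 0.875 m from the base axis. Payload 4.2 kg.
Tool frame: the origin (TCP) lies where the fingers leave the gripper's body, on its centre line; the fingertips stand 70 mm ahead of it and the grasp point (between the pads) lies 51 mm ahead of it; z points along the fingers, y is the direction in which the jaws open and shut (so a half turn about z gives the same grasp; the last joint's range is limited). The gripper opens to 87 mm and grips with 3 to 60 N. Pads are 19 mm wide; open, the fingers measure 117 mm over their backs; the gripper's body (75 mm by 190 mm) begins 51 mm behind the grasp point.
Start: joints at [91.593, 22.042, 0.453, 0, -68.411, -14.817], TCP at [0.143, 0.608, 0.292] pointing down, gripper open.
Joint ranges: [-179.83, 179.83], [-69.29, 118.12], [-61.27, 80.66], [-181.25, 117.63], [-171.15, -9.14], [-177.46, 177.46]. Speed limits (degrees/s): [159.86, 159.86, 180, 180, 180, 180].

## Interface

Orientations are given as a 3x3 rotation matrix whose columns are the frame's x, y, z axes.
In Python, from station import sense, capture, camera_model, finish_job gives the robot as it stands.
- The arm moves only by the shell command python3 -m inch 'ROWS'. ROWS is JSON, a list of rows, each an object with "hand": the closure, from 0 (fully open) to 1 (shut); "slide": the shift along the world's x, y, z in cm, a list of three; "yaw": the turn about the world's z in rad. A call has 1 to 10 rows; each row is the pose to reach, as a shift and turn from the pose commanded when the call began; what a row does not reach only later rows make up. A row lasts 1/8 s, in which the tool goes at most 62.5 mm and 10.7 degrees, less where a joint would pass 70% of its speed; a pose out of reach is approached as far as the arm can. A call with a gripper value outside its range is refused whole. The fingers move at their own pace and stop on an object; the grip force is fixed at half the most. Time passes only in rows, so rows that repeat a pose let the fingers close. It gives the time, the measured TCP pose, the force and the opening at its end, in the units of the state.
- sense(): the state, without advancing time (a new reading comes with each control period).
- capture(name): name is "scene" or "side" or "wrist"; returns the picture (480x640x3 uint8, blue, green, red); there is no depth.
- camera_model(name): a dict with "mtx" (3x3 intrinsics, pixels), "k1" (the pictures are not rectified: a ray, as slopes to the right and down, at radius r is drawn at 1 + k1 r^2 times it, then the intrinsics apply), "xyz" and "orientation" of the camera in the world; the wrist camera has in their place "tool_from_camera" (4x4, takes a point from camera to tool coordinates, whose origin is the TCP and whose axes are the flange's). Camera axes: x right, y up, looking along -z (the intrinsics and any distortion apply to the point x, -y, -z); pixel columns grow to the right and rows downward; lengths in m; the calibration is good to about 2 mm. A picture is of the moment at which its call begins: read the wrist's pose just before it. camera_model takes no time and is no camera call.
- finish_job(): hands the job in, once; it reports no verdict.
The state is a dict: "time_s": time; "joints": joint angles; "joint_velocities": joint speeds; "effort": joint torques, N m; "tcp_pos": TCP position; "ee_rot": TCP orientation; "wrist_force": force on the tool from outside, world axes, zero at the start; "moment": the same for the moment, N m; "gripper_width": opening from 0.0 (shut) to 1.0 (fully open).
Only numpy, scipy, OpenCV 4.12 (cv2) and the standard library are available. Lean on these libraries where they do the work, as an engineer would, in place of code of your own. Each camera call takes 0.05 s, during which the arm holds its last target. There are 200 camera calls.

## Task

The forked cradle is set too short for the plaster skull on the turntable. Press in the spring button in the side of its square tube and slide the sleeve out, past the middle hole, until the button pops through the last hole; then lay the skull between the forks, right way up, with its steel rod resting in both forks, setting it down gently, and let go of it. Leave the bottle, jar, wooden block and mug standing where they are.

Things in the scene. Friction and masses are not known exactly. Their poses are not given: they have to be found in the camera images.
- stand: Cradle, fixed to the desk: level square tube along its x, axis 45 mm high, a dark steel post with a V fork at each end. Origin on the desk under the middle of the fully lengthened cradle; x points from fixed to sliding fork, z up. Foot plates 60 (fixed) and 50 mm (sliding) along x, 100 mm along y, 10 high. Posts 14 x 16 mm, prong tips 142 mm high. Nothing but the bar lies between the foot plates.
- sleeve (a joint): How far (m) the 26 mm square aluminium sleeve is slid out along the cradle's +x over the 20 mm inner tube. Three round 12 mm holes in its -y side: the button stands in one at 0 (start), 0.032 (middle), 0.064 (last); the travel ends at 0.070. Button out: locked within 1.5 mm. About 2 N of friction; 6 to 10 N to leave a hole with the button held flush. At 0 it spans x = -95.5 to +45.5 mm of the stand.
- button (a joint): How far (m) the spring button is pressed: 0 fully out (locked), 0.0055 flush with the sleeve's outside, 0.0075 under its wall between holes. 2 N to start, 4 N flush. Its head is round: held flush (as by a flat finger squeezing button and tube together), it slips under the wall when the sleeve is pulled. It springs out by itself at the next hole if nothing covers that hole.
- button_tip (a point): Outermost point of the brass spring button, a round-headed 10 mm pin that stands 5.5 mm out of the sleeve's -y side. It belongs to the inner tube and does not travel with the sleeve: x = -21.5, y = -18.5 (when out), z = 45 mm in the stand's frame.
- fork_a (a point): Where the rod's axis rests in the fixed fork: 115.5 mm above the desk, over the bar's axis, x = -109.5 mm in the stand's frame. The V opens upward, about 33 mm clear at the top; prongs 8 mm thick.
- fork_b (a point): The same point in the sliding fork, which moves with the sleeve: x = +45.5 mm in the stand's frame at the start, +109.5 mm with the last hole. Fork centres are 155 mm apart at the start, 187 with the middle hole, 219 with the last.
- wheel: Sculptor's black turntable, a disc of 200 mm diameter whose top is 45 mm above the desk; it is fixed and does not turn. Origin on the desk under its centre.
- cast: Off-white plaster animal skull, about 0.5 kg, 190 mm long, 66 high, on an 8 mm steel rod 276 mm long, standing on its flat jaw on the turntable. Origin at the centre of the underside; x along the rod to the snout, z up. Cheeks at the middle are a flat-sided block, 60 mm along x, 54 wide (y), 27 to 49 mm above the underside: hold it there. Either way round will do. Fits only at the last hole.
- rod_mid (a point): The middle of the skull's rod, on its axis, 38 mm above the underside of the skull.
- bottle: Bystander: closed grey plastic bottle, 52 mm diameter, 150 mm high, beyond the sliding fork. Origin at its underside.
- jar: Bystander: closed glass jar, 64 mm diameter, 72 mm high. Origin at its underside.
- block: Bystander: wooden block 60 x 45 mm, 45 mm high. Origin at its underside.
- mug: Bystander: ceramic cup, 72 mm diameter, 80 mm high, beside the turntable. Origin at its underside.
There are look-alikes about, which are no part of the job. Of the things that look like the stand, take the one that is farthest to the robot's left at the start.

How it is judged (in metres and radians):
On the way, in this order (a step that is already met when the one before it is completed fails the run):
1. the sleeve is out at the last hole and the button has popped out through it (value of joint sleeve between 0.061 and 0.067 m and value of joint button below 0.002 m), for 0.2 s.
2. the skull is lifted off the turntable (height (world z) of rod_mid above 0.11 m), for 0.1 s.
3. the skull is lowered into the forks in the gripper, not dropped: its rod comes within about 8 mm of its resting height while still held (contact force between the fingers and cast above 1 N and z of rod_mid in the frame of stand between 0.105 and 0.124 m and x of rod_mid in the frame of stand between -0.015 and 0.015 m and y of rod_mid in the frame of stand between -0.01 and 0.01 m), for 0.1 s.
At the end, for the whole second after the job is handed in: Sleeve locked at the last hole (64 mm, within 3), button out (pressed under 2 mm). Rod in both forks: its middle within 12 mm lengthwise, 6 mm sideways and 6 mm in height of its resting place, in line with the bar within 0.06 rad. Skull upright within 0.35 rad, at rest, let go (all of step 1 and x of rod_mid in the frame of stand between -0.012 and 0.012 m and y of rod_mid in the frame of stand between -0.006 and 0.006 m and z of rod_mid in the frame of stand between 0.109 and 0.121 m and angle between the x axis of cast and the x axis of stand, either way round below 0.06 rad and angle between cast's own z axis and vertical below 0.35 rad and linear speed of cast below 0.02 m/s); the robot touches nothing.
It fails at once if a bystander (bottle, jar, block or mug) is moved by more than 25 mm or tipped over (distance of any of bottle, jar, block, mug from where it was at the start of the episode above 0.025 m or angle between any of bottle, jar, block, mug's own z axis and vertical above 0.4 rad).
It also fails if it takes over 64 s, if anything falls off the work surface, if the arm or the gripper's body presses on something with over 40 N, if the wrist force passes 120 N, or if a joint passes its speed limit or range.

## Working session

There is one attempt and no reset: what is moved stays moved. The work goes in short steps, Python scripts to look and compute and a shell command to move; the robot and the scene stay as the last step left them, time stands still between calls to the robot, and variables do not carry over. Pictures are saved under pics/ and viewed, about 8 in all and at most 12, crops included, and the job is handed in when it is done.

```bash
mkdir -p pics; ls; cat > h.py <<'E'
import numpy as np, cv2
from station import sense, capture, camera_model
def cam(name, s=None):
    m=camera_model(name)
    if 'xyz' in m: return m, np.array(m['xyz']), np.array(m['orientation'])
    s=s or sense(); T=np.array(m['tool_from_camera']); R=np.array(s['ee_rot'])
    return m, np.array(s['tcp_pos'])+R@T[:3,3], R@T[:3,:3]
def ray(c,px):
    m,o,R=c; K=np.array(m['mtx'])
    d=np.array([m['k1'],0,0,0,0.])[:5]
    u=cv2.undistortPoints(np.array([[px]],float),K,d)[0,0]
    return o, R@np.array([u[0],-u[1],-1])
def onplane(c,px,z):
    o,d=ray(c,px); return o+d*(z-o[2])/d[2]
def proj(c,p):
    m,o,R=c; q=R.T@(np.array(p)-o); x=np.array([q[0],-q[1]])/-q[2]
    x=x*(1+m['k1']*(x@x)); K=np.array(m['mtx']); return K[:2,:2]@x+K[:2,2]
E
python3 - <<'E'
from h import *
s=sense();print(s['tcp_pos'],s['ee_rot'],s['wrist_force'],s['time_s'])
a=[]
for n in('scene','side','wrist'):
    c=cam(n,s);i=capture(n);cv2.imwrite(f'pics/{n}0.png',i);print(n,c[1],c[2].round(3).tolist(),c[0]['mtx'],c[0]['k1'])
E
```

```text
pics
[0.14284246 0.60798032 0.29113947] [[ 9.73442809e-01 -2.28929982e-01 -4.00080663e-04]
 [-2.28930304e-01 -9.73440344e-01 -2.19374008e-03]
 [ 1.12758219e-04  2.22707109e-03 -9.99997514e-01]] [-0.09934516 -0.73967169 -0.03936262] 0.0
scene [1.3487684  0.69406275 0.81746418] [[-0.629, -0.446, 0.636], [0.777, -0.363, 0.514], [0.001, 0.818, 0.575]] [[461.70431994   0.         313.07623011]
 [  0.         461.70431994 242.52789228]
 [  0.           0.           1.        ]] -0.09044049797273912
side [ 0.02254565 -0.60588425  1.02320736] [[0.785, 0.441, -0.435], [-0.619, 0.582, -0.527], [0.021, 0.683, 0.73]] [[555.19414566   0.         320.52158694]
 [  0.         555.19414566 235.3165162 ]
 [  0.           0.           1.        ]] 0.039380813614061934
wrist [0.21507719 0.59174577 0.38423996] [[-0.228, 0.937, 0.265], [-0.974, -0.221, -0.059], [0.003, -0.272, 0.962]] [[337.25082561   0.         316.44560283]
 [  0.         337.25082561 236.28544957]
 [  0.           0.           1.        ]] -0.024672505109123558
```

View pics/scene0.png

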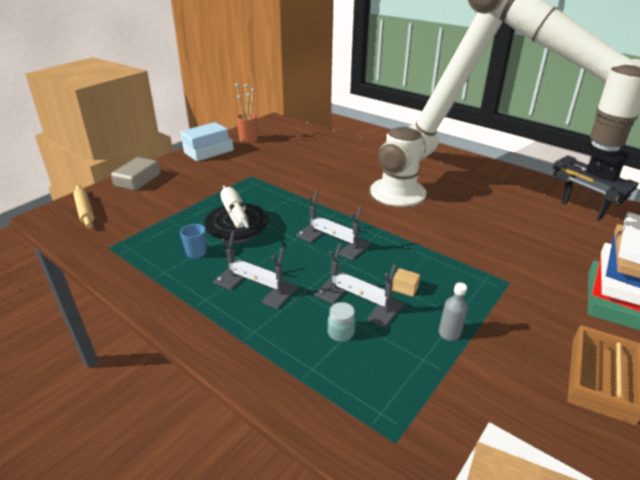

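View pics/side0.png

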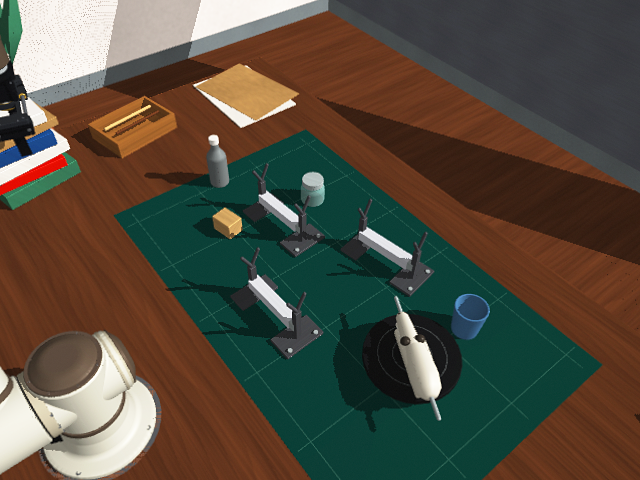

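The scene view shows three cradles: (235–290, 270), (333,235) and (360,288). The last one, beside the block, jar and bottle, looks leftmost (in the side view it is at (283,215)). The skull is on the turntable at (235,210) in scene and (418,355) in side.

```bash
python3 - <<'E'
from h import *
S=cv2.imread('pics/side0.png');C=cv2.imread('pics/scene0.png')
cs,cc=cam('side'),cam('scene')
for n,p,z in [('A',(283,210),.058),('B',(388,247),.058),('C',(272,300),.058),('bottle',(219,184),0),('block',(227,216),.045),('jar',(312,180),.072),('mug',(471,302),.08),('wheel',(412,357),.045)]:
    print(n,onplane(cs,p,z).round(3))
# fork tips of A in side
for p in [(255,167),(270,163),(296,205),(309,198)]: print('tip',onplane(cs,p,.142).round(3))
# skull mask side: rod ends
for p in [(397,299),(437,416)]: print('rod',onplane(cs,p,.083).round(3))
# scene rays
for p in [(237,186),(247,228)]: print('rodscene',onplane(cc,p,.083).round(3))
cv2.imwrite('pics/crop1.png',np.hstack([cv2.resize(S[150:270,200:330],None,fx=3,fy=3,interpolation=2),cv2.resize(C[235:335,305:415],(396,360),interpolation=2)]))
E
```

```text
A [0.577 0.214 0.058]
B [ 0.7   -0.034  0.058]
C [0.397 0.005 0.058]
bottle [0.529 0.452 0.   ]
block [0.461 0.292 0.045]
jar [0.693 0.248 0.072]
mug [ 0.717 -0.267  0.08 ]
wheel [ 0.544 -0.273  0.045]
tip [0.561 0.306 0.142]
tip [0.599 0.297 0.142]
tip [0.562 0.138 0.142]
tip [0.6   0.139 0.142]
rod [ 0.597 -0.168  0.083]
rod [ 0.475 -0.398  0.083]
rodscene [ 0.441 -0.369  0.083]
rodscene [ 0.6   -0.158  0.083]
```

View pics/crop1.png

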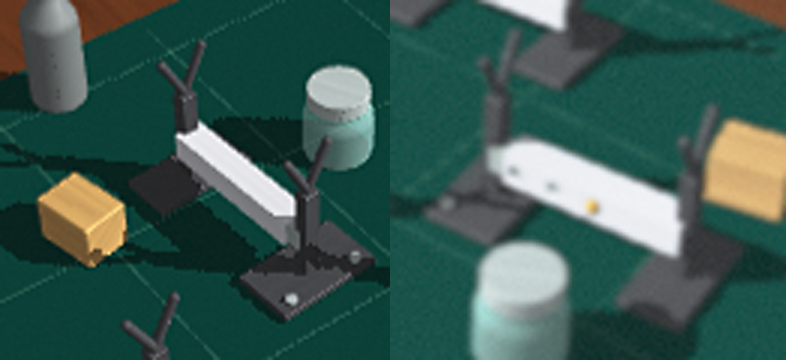

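Cradle A, at about (0.58, 0.22) with the fixed fork at y≈0.139 and the sliding fork at y≈0.30, is the leftmost. It points along about +y, and the button faces +x (brass dot in the scene crop). I'll move over it and look with the wrist camera.

```bash
python3 -m inch '[{"hand":0,"slide":[44,-39,-3],"yaw":-1.34},{"hand":0,"slide":[44,-39,-3],"yaw":-1.34},{"hand":0,"slide":[44,-39,-3],"yaw":-1.34},{"hand":0,"slide":[44,-39,-3],"yaw":-1.34},{"hand":0,"slide":[44,-39,-3],"yaw":-1.34},{"hand":0,"slide":[44,-39,-3],"yaw":-1.34},{"hand":0,"slide":[44,-39,-3],"yaw":-1.34},{"hand":0,"slide":[44,-39,-3],"yaw":-1.34},{"hand":0,"slide":[44,-39,-3],"yaw":-1.34},{"hand":0,"slide":[44,-39,-3],"yaw":-1.34}]'
python3 -m inch '[{"hand":0,"slide":[0,0,0],"yaw":0},{"hand":0,"slide":[0,0,0],"yaw":0}]'
python3 - <<'E'
from h import *
s=sense();print(s['tcp_pos'],np.array(s['ee_rot']).round(3).tolist(),s['joints'],abs(np.array(s['joint_velocities'])).max())
c=cam('wrist',s);i=capture('wrist');cv2.imwrite('pics/w1.png',i)
b=np.array([.581,.227])
for p in [(.5995,.227,.045),(.581,.139,.142),(.581,.294,.142),(.581,.139,.0)]: print(proj(c,p))
E
```

```text
time_s: 1.4
tcp_pos: [0.5847, 0.2158, 0.2612]
ee_rot: [[-0.003, -1.0, -0.001], [-1.0, 0.003, -0.001], [0.001, 0.001, -1.0]]
wrist_force: [0.2, 0.2, -0.0]
gripper_width: 0.997
time_s: 1.65
tcp_pos: [0.5824, 0.2187, 0.262]
ee_rot: [[0.0, -1.0, -0.001], [-1.0, -0.0, -0.0], [0.0, 0.001, -1.0]]
wrist_force: [1.0, 0.1, 1.1]
gripper_width: 0.998
[0.58242297 0.21869955 0.26198943] [[0.0, -1.0, -0.001], [-1.0, -0.0, -0.0], [0.0, 0.001, -1.0]] [ 3.54580609e+01  2.30108137e+01 -2.51356670e+00 -1.93093967e-02
 -6.45133689e+01 -3.54372860e+01] 1.0908554383892786
[297.93389298 231.11675945]
[318.16657014 131.56712982]
[317.72587758 353.86484984]
[317.34931818 135.59567935]
```

View pics/w1.png

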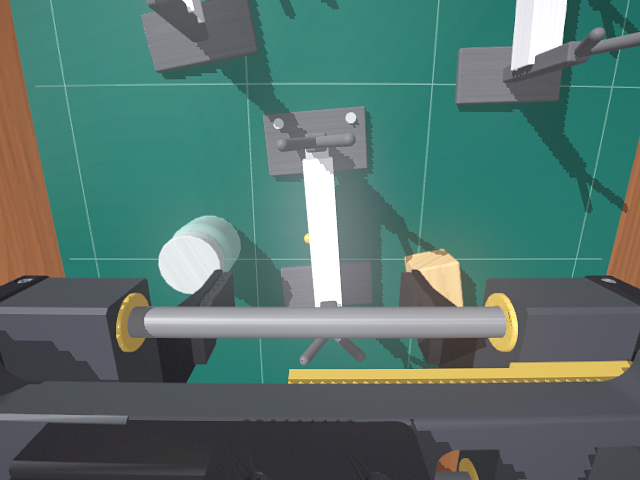

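The wrist view shows the fixed foot (~(316,140)), the sleeve from (318,160) to (328,300), the button at (307,239), the jar on the left and the block on the right. Next I fit the sleeve edges and measure the button.

```bash
python3 - <<'E'
from h import *
s=sense();c=cam('wrist',s);i=cv2.imread('pics/w1.png').astype(int)
hsv=cv2.cvtColor(i.astype(np.uint8),cv2.COLOR_BGR2HSV)
L=[];R=[]
for r in range(172,295,4):
    row=i[r,285:360].min(1); k=np.where(row>170)[0]+285
    L.append(onplane(c,(k[0]-.5,r),.058)[:2]);R.append(onplane(c,(k[-1]+.5,r),.058)[:2])
for q in(L,R):
    q=np.array(q);f=np.polyfit(q[:,1],q[:,0],1);print('edge x=',f[0],'*y +',f[1], 'x at .227',np.polyval(f,.227),np.abs(np.polyval(f,q[:,1])-q[:,0]).max())
m=cv2.inRange(hsv,(15,120,100),(35,255,255))[225:255,290:320];y,x=np.where(m>0)
if len(x): print('button px',x.mean()+290,y.mean()+225,len(x),onplane(c,(x.mean()+290,y.mean()+225),.045))
for p in [(283,145),(349,140),(306,359),(361,354)]: print('tip',onplane(c,p,.139).round(4))
for p in [(264,115),(365,107),(367,170),(270,176)]: print('foot',onplane(c,p,.01).round(4))
E
```

```text
edge x= -0.0791402444363963 *y + 0.6072441724338624 x at .227 0.5892793369468005 0.0004531220361823074
edge x= -0.08051024338864092 *y + 0.5810769319425506 x at .227 0.5628011066933292 0.000573272386083512
tip [0.6027 0.1473 0.139 ]
tip [0.5618 0.1443 0.139 ]
tip [0.5895 0.3011 0.139 ]
tip [0.5487 0.2968 0.139 ]
foot [0.6327 0.1204 0.01  ]
foot [0.5351 0.1129 0.01  ]
foot [0.5308 0.1729 0.01  ]
foot [0.6289 0.179  0.01  ]
```

```bash
python3 -m inch '[{"hand":0,"slide":[-0.7,1.55,-3],"yaw":0.08},{"hand":0,"slide":[-0.7,1.55,-7],"yaw":0.08},{"hand":0,"slide":[-0.7,1.55,-12],"yaw":0.08},{"hand":0,"slide":[-0.7,1.55,-16.5],"yaw":0.08},{"hand":0,"slide":[-0.7,1.55,-16.5],"yaw":0.08},{"hand":0,"slide":[-0.7,1.55,-16.5],"yaw":0.08},{"hand":0.3,"slide":[-0.7,1.55,-16.5],"yaw":0.08}]'
python3 - <<'E'
from h import *
s=sense();c=cam('wrist',s);i=capture('wrist')
print(s['gripper_width'],s['tcp_pos'])
cv2.imwrite('pics/w2.png',cv2.resize(i[100:460,100:540],None,fx=1.6,fy=1.6))
print(proj(c,(0.594,.235,.045)))
E
```

```text
time_s: 2.58
tcp_pos: [0.577, 0.235, 0.1]
ee_rot: [[0.081, -0.997, 0.004], [-0.997, -0.081, 0.003], [-0.002, -0.004, -1.0]]
wrist_force: [0.5, -0.3, 0.5]
gripper_width: 0.951
0.9506292138323346 [0.57696428 0.23502364 0.09997382]
[281.05688683 297.45432249]
```

View pics/w2.png

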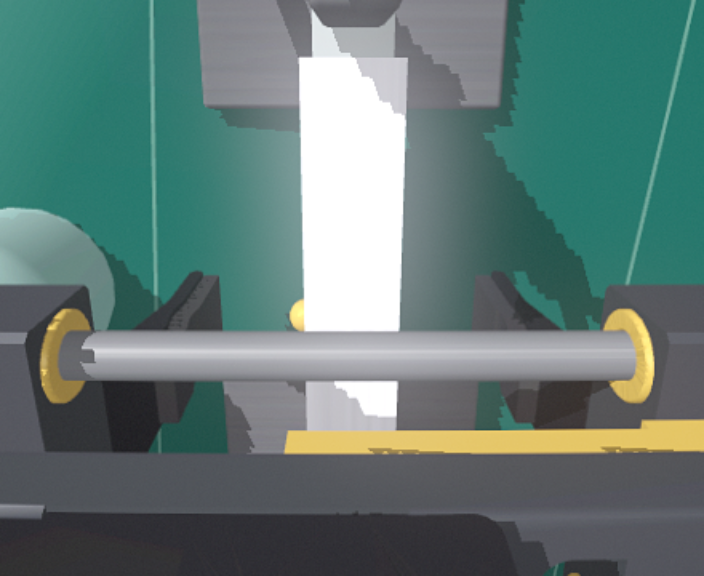

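Button at full-image (286,297), where (281,297) was predicted, so it lies level with the pads. Closing.

```bash
python3 -m inch '[{"hand":1,"slide":[0,0,0],"yaw":0},{"hand":1,"slide":[0,0,0],"yaw":0},{"hand":1,"slide":[0,0,0],"yaw":0},{"hand":1,"slide":[0,0,0],"yaw":0},{"hand":1,"slide":[0,0,0],"yaw":0},{"hand":1,"slide":[0,0,0],"yaw":0}]'
```

```text
time_s: 3.38
tcp_pos: [0.576, 0.2338, 0.0973]
ee_rot: [[0.08, -0.997, -0.0], [-0.997, -0.08, -0.0], [0.0, 0.0, -1.0]]
wrist_force: [0.9, -0.7, 0.5]
gripper_width: 0.298
```

```bash
python3 -m inch '[{"hand":1,"slide":[-0.04,0.5,0],"yaw":0},{"hand":1,"slide":[-0.08,1.0,0],"yaw":0},{"hand":1,"slide":[-0.12,1.5,0],"yaw":0},{"hand":1,"slide":[-0.16,2.0,0],"yaw":0},{"hand":1,"slide":[-0.2,2.5,0],"yaw":0},{"hand":1,"slide":[-0.24,3.0,0],"yaw":0},{"hand":1,"slide":[-0.26,3.25,0],"yaw":0},{"hand":1,"slide":[-0.26,3.25,0],"yaw":0}]'
```

```text
time_s: 4.38
tcp_pos: [0.5733, 0.2671, 0.0973]
ee_rot: [[0.08, -0.997, 0.0], [-0.997, -0.08, 0.001], [-0.001, -0.0, -1.0]]
wrist_force: [0.6, 0.5, -0.1]
gripper_width: 0.297
```

```bash
python3 - <<'E'
from h import *
s=sense();c=cam('wrist',s);i=capture('wrist')
cv2.imwrite('pics/w3.png',cv2.resize(i[100:400,200:440],None,fx=2,fy=2))
print(s['wrist_force'],proj(c,(0.591,.235,.045)))
E
```

```text
[ 0.60393663  0.54368833 -0.11251615] [282.23285181 235.18211746]
```

View pics/w3.png

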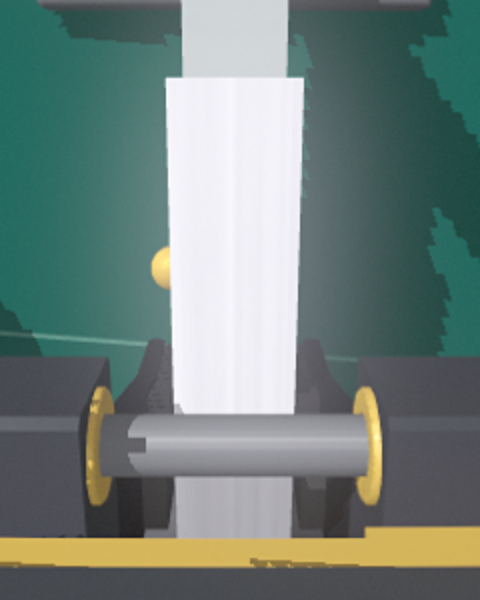

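The sleeve has moved and the button, at full-image (283,233), stands out in the middle hole. Regripping at the button for the second pull.

```bash
python3 -m inch '[{"hand":0.4,"slide":[0,0,0],"yaw":0},{"hand":0.4,"slide":[0,0,0],"yaw":0},{"hand":0.4,"slide":[0,0,0],"yaw":0},{"hand":0.4,"slide":[0.26,-3.25,0],"yaw":0},{"hand":0.4,"slide":[0.26,-3.25,0],"yaw":0},{"hand":0.4,"slide":[0.26,-3.25,0],"yaw":0},{"hand":1,"slide":[0.26,-3.25,0],"yaw":0},{"hand":1,"slide":[0.26,-3.25,0],"yaw":0},{"hand":1,"slide":[0.26,-3.25,0],"yaw":0},{"hand":1,"slide":[0.26,-3.25,0],"yaw":0}]'
```

```text
time_s: 5.68
tcp_pos: [0.576, 0.2342, 0.0973]
ee_rot: [[0.08, -0.997, 0.0], [-0.997, -0.08, 0.0], [-0.0, -0.0, -1.0]]
wrist_force: [0.8, 0.8, 0.6]
gripper_width: 0.297
```

```bash
python3 -m inch '[{"hand":1,"slide":[0,0,0],"yaw":0},{"hand":1,"slide":[-0.04,0.5,0],"yaw":0},{"hand":1,"slide":[-0.08,1.0,0],"yaw":0},{"hand":1,"slide":[-0.12,1.5,0],"yaw":0},{"hand":1,"slide":[-0.16,2.0,0],"yaw":0},{"hand":1,"slide":[-0.2,2.5,0],"yaw":0},{"hand":1,"slide":[-0.24,3.0,0],"yaw":0},{"hand":1,"slide":[-0.26,3.25,0],"yaw":0},{"hand":1,"slide":[-0.26,3.25,0],"yaw":0}]'
python3 - <<'E'
from h import *
s=sense();c=cam('wrist',s);i=capture('wrist')
cv2.imwrite('pics/w4.png',cv2.resize(i[60:360,200:440],None,fx=1.5,fy=1.5))
print(s['wrist_force'],proj(c,(0.591,.235,.045)))
E
```

```text
time_s: 6.8
tcp_pos: [0.5734, 0.2667, 0.0973]
ee_rot: [[0.08, -0.997, 0.0], [-0.997, -0.08, 0.0], [-0.0, -0.0, -1.0]]
wrist_force: [0.6, -1.6, 2.0]
gripper_width: 0.294
[ 0.59468593 -1.60261107  1.98255808] [282.32345715 236.03017205]
```

View pics/w4.png

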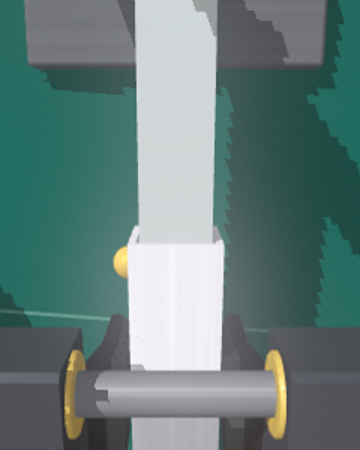

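The button, at crop (122,262), stands out through the last hole near the sleeve's end. Release, rise, and go over the skull.

```bash
python3 -m inch '[{"hand":0.3,"slide":[0,0,0],"yaw":0},{"hand":0.2,"slide":[0,0,0],"yaw":0},{"hand":0.2,"slide":[0,0,0],"yaw":0},{"hand":0,"slide":[0,0,5],"yaw":0},{"hand":0,"slide":[0,0,11],"yaw":0},{"hand":0,"slide":[0,0,17.5],"yaw":0},{"hand":0,"slide":[0,0,17.5],"yaw":0},{"hand":0,"slide":[-1,-6,17.5],"yaw":0}]'
python3 -m inch '[{"hand":0,"slide":[-3,-50,0],"yaw":-0.57},{"hand":0,"slide":[-3,-50,0],"yaw":-0.57},{"hand":0,"slide":[-3,-50,0],"yaw":-0.57},{"hand":0,"slide":[-3,-50,0],"yaw":-0.57},{"hand":0,"slide":[-3,-50,0],"yaw":-0.57},{"hand":0,"slide":[-3,-50,0],"yaw":-0.57},{"hand":0,"slide":[-3,-50,0],"yaw":-0.57},{"hand":0,"slide":[-3,-50,0],"yaw":-0.57},{"hand":0,"slide":[-3,-50,0],"yaw":-0.57},{"hand":0,"slide":[-3,-50,0],"yaw":-0.57}]'
python3 -m inch '[{"hand":0,"slide":[0,0,0],"yaw":0},{"hand":0,"slide":[0,0,0],"yaw":0}]'
python3 - <<'E'
from h import *
import json
s=sense();c=cam('wrist',s);i=capture('wrist');cv2.imwrite('pics/w5.png',i)
json.dump({k:np.array(s[k]).tolist() for k in('tcp_pos','ee_rot')},open('w5.json','w'))
print(proj(c,(.536,-.283,.083)))
E
```

```text
time_s: 7.85
tcp_pos: [0.5636, 0.2084, 0.2721]
ee_rot: [[0.084, -0.996, 0.001], [-0.996, -0.084, 0.002], [-0.002, -0.002, -1.0]]
wrist_force: [0.5, -1.6, -0.8]
gripper_width: 0.988
time_s: 9.1
tcp_pos: [0.5328, -0.2936, 0.2712]
ee_rot: [[-0.472, -0.882, -0.002], [-0.882, 0.472, 0.001], [-0.0, 0.002, -1.0]]
wrist_force: [-0.5, -0.3, 0.4]
gripper_width: 1.001
time_s: 9.35
tcp_pos: [0.5337, -0.2923, 0.2724]
ee_rot: [[-0.469, -0.883, 0.0], [-0.883, 0.469, 0.0], [-0.0, -0.0, -1.0]]
wrist_force: [0.2, 0.4, 1.4]
gripper_width: 0.999
[318.58268519 240.49956664]
```

View pics/w5.png

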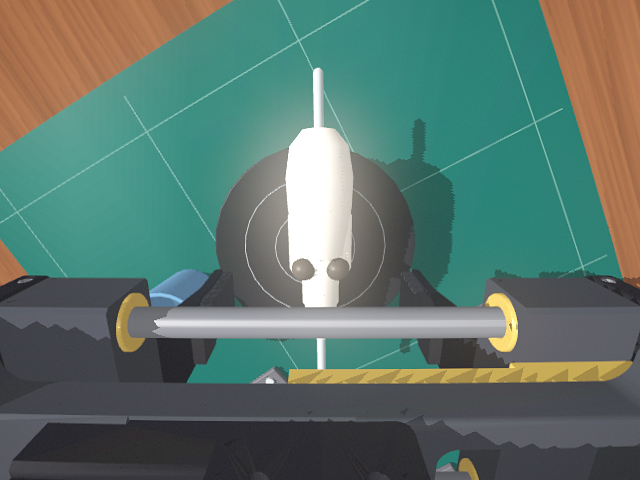

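Skull seen from above: rod tip at (318,69), the other rod part at (321,340–366), and the cheeks around (320,215). Computing the rod line and its middle.

```bash
python3 - <<'E'
from h import *
import json
s=json.load(open('w5.json'));c=cam('wrist',s);i=cv2.imread('pics/w5.png').astype(int)
P=[]
for r in list(range(76,122,6))+[342,348,354,360]:
    k=np.where(i[r,305:336].min(1)>120)[0]+305; P.append(onplane(c,(k.mean(),r),.083)[:2])
P=np.array(P); d=P[-1]-P[0]; f=np.polyfit(P[:,1],P[:,0],1); d=np.array([f[0],1]);d/=np.linalg.norm(d)
print('resid',np.abs(np.polyval(f,P[:,1])-P[:,0]).max(),'dir deg',np.degrees(np.arctan2(d[1],d[0])))
col=np.where(i[50:120,318].min(1)>120)[0]+50; print('tip row',col[0])
t=onplane(c,(318,col[0]-.5),.083)[:2]; t[0]=np.polyval(f,t[1]); print('tip',t,'mid',t+.138*d,'lastvis',P[-1])
m=t+.138*d
cs=cam('side');print('side px of rod ends predicted',proj(cs,[*t,.083]),proj(cs,[*(t+.276*d),.083]), 'mid',proj(c,[*m,.083]))
tc=np.array(s['tcp_pos']);print('slide cm',(np.array([*m,.134])-tc)*100,'tool y deg',np.degrees(np.arctan2(s['ee_rot'][1][1],s['ee_rot'][0][1])))
E
```

```text
resid 0.0014243065871737404 dir deg 62.71940394903617
tip row 67
tip [ 0.47116491 -0.40612796] mid [ 0.53441702 -0.28347736] lastvis [ 0.59058483 -0.17456241]
side px of rod ends predicted [438.83673792 420.85487085] [394.75098919 296.63250145] mid [319.93193744 239.22074091]
slide cm [  0.07466736   0.88422908 -13.84021074] tool y deg 152.0404633036956
```

```bash
python3 -m inch '[{"hand":0,"slide":[0.07,0.9,-2],"yaw":0.01},{"hand":0,"slide":[0.07,0.9,-6],"yaw":0.01},{"hand":0,"slide":[0.07,0.9,-11],"yaw":0.01},{"hand":0,"slide":[0.07,0.9,-13.8],"yaw":0.01},{"hand":0,"slide":[0.07,0.9,-13.8],"yaw":0.01},{"hand":0,"slide":[0.07,0.9,-13.8],"yaw":0.01},{"hand":1,"slide":[0.07,0.9,-13.8],"yaw":0.01},{"hand":1,"slide":[0.07,0.9,-13.8],"yaw":0.01},{"hand":1,"slide":[0.07,0.9,-13.8],"yaw":0.01},{"hand":1,"slide":[0.07,0.9,-13.8],"yaw":0.01}]'
python3 -m inch '[{"hand":1,"slide":[0,0,0],"yaw":0},{"hand":1,"slide":[0,0,0],"yaw":0},{"hand":1,"slide":[0,0,2],"yaw":0},{"hand":1,"slide":[0,0,6],"yaw":0},{"hand":1,"slide":[0,0,12],"yaw":0},{"hand":1,"slide":[0,0,16],"yaw":0},{"hand":1,"slide":[0,0,16],"yaw":0},{"hand":1,"slide":[0,0,16],"yaw":0}]'
```

```text
time_s: 10.65
tcp_pos: [0.5341, -0.2846, 0.1345]
ee_rot: [[-0.462, -0.887, 0.0], [-0.887, 0.462, -0.0], [-0.0, -0.0, -1.0]]
wrist_force: [-0.4, -0.2, -0.1]
gripper_width: 0.633
time_s: 11.65
tcp_pos: [0.5326, -0.2838, 0.2911]
ee_rot: [[-0.463, -0.887, -0.005], [-0.887, 0.463, 0.003], [-0.0, 0.006, -1.0]]
wrist_force: [-0.4, 0.4, -6.5]
gripper_width: 0.618
```

Skull gripped (53.8 mm opening matches the cheeks) and lifted. Carrying it over the cradle.

```bash
python3 -m inch '[{"hand":1,"slide":[0.5,5,0],"yaw":0.06},{"hand":1,"slide":[1,11,0],"yaw":0.15},{"hand":1,"slide":[1.5,17,0],"yaw":0.25},{"hand":1,"slide":[2,23,0],"yaw":0.35},{"hand":1,"slide":[2.5,29,0],"yaw":0.45},{"hand":1,"slide":[3,35,0],"yaw":0.5},{"hand":1,"slide":[3.5,41,0],"yaw":0.55},{"hand":1,"slide":[3.8,47,0],"yaw":0.555},{"hand":1,"slide":[3.95,51,0],"yaw":0.555},{"hand":1,"slide":[3.95,53.9,0],"yaw":0.555}]'
python3 -m inch '[{"hand":1,"slide":[0,0,0],"yaw":0},{"hand":1,"slide":[0,0,0],"yaw":0},{"hand":1,"slide":[0,0,0],"yaw":0},{"hand":1,"slide":[0,0,0],"yaw":0}]'
python3 - <<'E'
from h import *
import json
s=sense();c=cam('wrist',s);i=capture('wrist');cv2.imwrite('pics/w6.png',i)
json.dump({k:np.array(s[k]).tolist() for k in('tcp_pos','ee_rot')},open('w6.json','w'))
print(s['tcp_pos'],s['gripper_width'])
E
```

```text
time_s: 12.9
tcp_pos: [0.5722, 0.2561, 0.29]
ee_rot: [[0.076, -0.997, -0.006], [-0.997, -0.076, -0.004], [0.003, 0.007, -1.0]]
wrist_force: [0.2, -0.4, -5.0]
gripper_width: 0.616
time_s: 13.4
tcp_pos: [0.5736, 0.2535, 0.2941]
ee_rot: [[0.074, -0.997, -0.0], [-0.997, -0.074, -0.0], [0.0, 0.0, -1.0]]
wrist_force: [0.3, -0.1, -4.2]
gripper_width: 0.619
[0.57356772 0.2535128  0.29413537] 0.6186666169589595
```

View pics/w6.png

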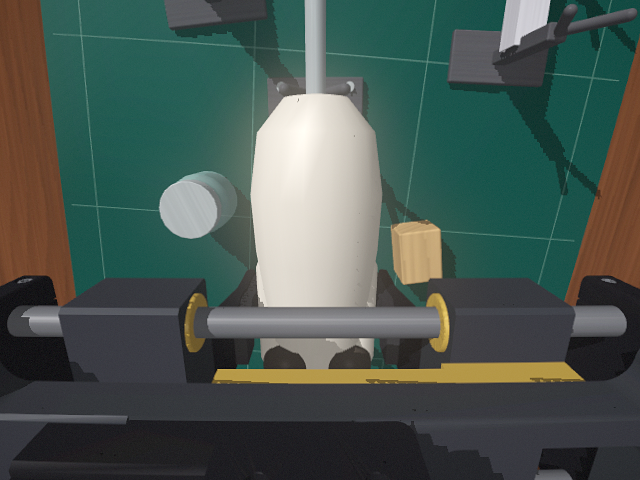

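Wrist view: the rod runs up the image at x≈316, the fixed fork's prong tips are at (282,88) and (349,87), and the skull is held upright. Working out the rod's line against the stand axis.

```bash
python3 - <<'E'
from h import *
import json
s=json.load(open('w6.json'));c=cam('wrist',s);i=cv2.imread('pics/w6.png').astype(int)
z=s['tcp_pos'][2]-.051
P=[];W=[]
for r in range(8,76,8):
    g=i[r,295:340].min(1);k=np.where(g>115)[0]+295; P.append(onplane(c,(k.mean(),r),z)[:2]);W.append(len(k)*np.linalg.norm(onplane(c,(317,r),z)-onplane(c,(316,r),z)))
P=np.array(P);f=np.polyfit(P[:,1],P[:,0],1);print('width mm',np.mean(W)*1e3,'rod x=',f,'resid',np.abs(np.polyval(f,P[:,1])-P[:,0]).max(), P[0],P[-1])
for y in(.146,.2552): print('rod x',np.polyval(f,y),'bar x',-.0798*y+.5942)
t=[onplane(c,p,.139) for p in[(282,88),(349,87)]];print(t,'fork mid',np.mean(t,0))
E
```

```text
width mm 6.961179673738816 rod x= [-0.09123639  0.59553093] resid 0.00016007168555653983 [0.58344867 0.13134168] [0.58144734 0.15357586]
rod x 0.5822104192406992 bar x 0.5825492
rod x 0.5722474055022486 bar x 0.57383504
[array([0.60476868, 0.14625832, 0.139     ]), array([0.55915979, 0.14222322, 0.139     ])] fork mid [0.58196424 0.14424077 0.139     ]
```

Rod and bar agree within 1.6 mm and ~0.01 rad, so lowering.

```bash
python3 -m inch '[{"hand":1,"slide":[0.05,0,-2],"yaw":0},{"hand":1,"slide":[0.05,0,-5],"yaw":0},{"hand":1,"slide":[0.05,0,-8],"yaw":0},{"hand":1,"slide":[0.05,0,-10],"yaw":0},{"hand":1,"slide":[0.05,0,-11],"yaw":0},{"hand":1,"slide":[0.05,0,-11.6],"yaw":0},{"hand":1,"slide":[0.05,0,-12],"yaw":0},{"hand":1,"slide":[0.05,0,-12.2],"yaw":0},{"hand":1,"slide":[0.05,0,-12.4],"yaw":0},{"hand":1,"slide":[0.05,0,-12.4],"yaw":0}]'
python3 -m inch '[{"hand":1,"slide":[0,0,-0.1],"yaw":0},{"hand":1,"slide":[0,0,-0.2],"yaw":0},{"hand":1,"slide":[0,0,-0.3],"yaw":0},{"hand":1,"slide":[0,0,-0.3],"yaw":0}]'
```

```text
time_s: 14.7
tcp_pos: [0.5741, 0.2544, 0.1703]
ee_rot: [[0.075, -0.997, 0.0], [-0.997, -0.075, 0.0], [-0.0, -0.0, -1.0]]
wrist_force: [-0.6, 0.1, -4.8]
gripper_width: 0.619
time_s: 15.2
tcp_pos: [0.5742, 0.2545, 0.1673]
ee_rot: [[0.075, -0.997, 0.0], [-0.997, -0.075, 0.0], [-0.0, -0.0, -1.0]]
wrist_force: [-0.7, 0.8, -4.7]
gripper_width: 0.615
```

```bash
python3 -m inch '[{"hand":1,"slide":[0,0,-0.1],"yaw":0},{"hand":1,"slide":[0,0,-0.15],"yaw":0},{"hand":1,"slide":[0,0,-0.2],"yaw":0},{"hand":1,"slide":[0,0,-0.2],"yaw":0}]'
python3 - <<'E'
from h import *
S=capture('side');C=capture('scene')
cv2.imwrite('pics/p7.png',np.hstack([cv2.resize(S[120:270,200:350],(400,400),interpolation=2),cv2.resize(C[210:340,300:430],(400,400),interpolation=2)]))
E
```

```text
time_s: 15.7
tcp_pos: [0.5743, 0.2545, 0.1663]
ee_rot: [[0.075, -0.997, 0.001], [-0.997, -0.075, 0.0], [-0.0, -0.001, -1.0]]
wrist_force: [-1.6, -0.8, 4.2]
gripper_width: 0.617
```

View pics/p7.png

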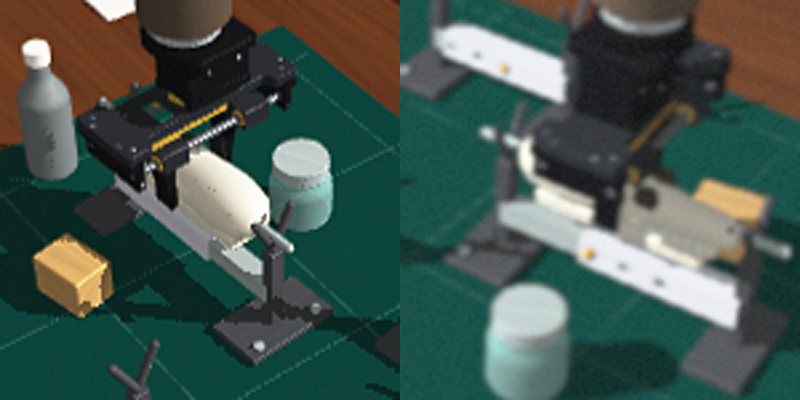

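The rod lies in both forks, the button is still out at the last hole, and the force has turned upward (weight carried). Releasing and rising.

```bash
python3 -m inch '[{"hand":0.3,"slide":[0,0,0],"yaw":0},{"hand":0.2,"slide":[0,0,0],"yaw":0},{"hand":0.1,"slide":[0,0,0],"yaw":0},{"hand":0,"slide":[0,0,0],"yaw":0},{"hand":0,"slide":[0,0,0],"yaw":0},{"hand":0,"slide":[0,0,2],"yaw":0},{"hand":0,"slide":[0,0,6],"yaw":0},{"hand":0,"slide":[0,0,12],"yaw":0},{"hand":0,"slide":[0,0,14],"yaw":0},{"hand":0,"slide":[0,0,14],"yaw":0}]'
python3 -m inch '[{"hand":0,"slide":[0,0,0],"yaw":0},{"hand":0,"slide":[0,0,0],"yaw":0},{"hand":0,"slide":[0,0,0],"yaw":0},{"hand":0,"slide":[0,0,0],"yaw":0}]'
python3 - <<'E'
from h import *
S=capture('side');C=capture('scene');W=capture('wrist');s=sense();print(s['time_s'],s['wrist_force'])
cs,cc=cam('side'),cam('scene')
u=np.array([-.0796,.9968]);o=np.array([.5736,.2545])
for k in(-.138,.138): print('rod end expected', proj(cs,[*(o+k*u),.1155]),proj(cc,[*(o+k*u),.1155]))
cv2.imwrite('pics/p8.png',np.hstack([cv2.resize(S[120:270,200:350],(400,400),interpolation=2),cv2.resize(C[210:340,300:430],(400,400),interpolation=2)]))
E
```

```text
time_s: 17.05
tcp_pos: [0.5744, 0.2547, 0.3073]
ee_rot: [[0.075, -0.997, 0.004], [-0.997, -0.075, 0.003], [-0.003, -0.004, -1.0]]
wrist_force: [0.1, 0.1, -0.6]
gripper_width: 1.002
time_s: 17.55
tcp_pos: [0.574, 0.2544, 0.3046]
ee_rot: [[0.075, -0.997, -0.001], [-0.997, -0.075, -0.001], [0.001, 0.001, -1.0]]
wrist_force: [0.2, 0.5, 0.5]
gripper_width: 1.001
17.7 [-0.2315873  -0.34029786  0.29555122]
rod end expected [309.64655009 214.23859201] [325.35283291 251.79604282]
rod end expected [237.3656765  157.44564871] [425.33541723 291.79945273]
```

View pics/p8.png

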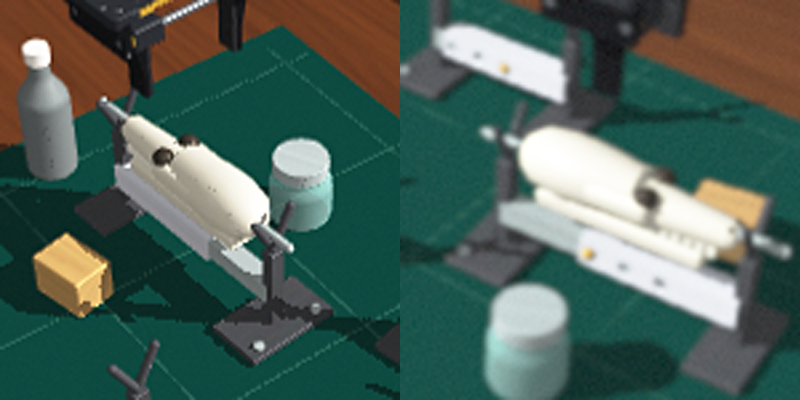

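Skull upright, rod in both forks. The rod ends, at side (309.5,212.6) and (238.6,157.9), are within 2 px of where they should be, the button is out, and the bystanders are in place. Handing in.

```bash
python3 -c "
from station import finish_job; print(finish_job())"
```

```text
the job is handed in; nothing more can be done
None
```

The cradle is set to its last hole and the skull lies upright with its rod in both forks. I handed the job in at 17.7 s on the robot's clock; no verdict is reported.

- **Cradle:** on the leftmost cradle I squeezed the button flush and pulled the sleeve 32 mm to the middle hole. I then regripped and pulled it another 32 mm to the last hole.
- **Skull:** I gripped it at the cheeks and lowered it until the wrist force changed from -4.7 N to +4.2 N, meaning the forks carried the weight. Then I let go and moved clear.
- **Last checks:**
  - In both fixed cameras the rod ends are within about 3 px of where they should be.
  - The button stands out at the last hole, as far as the pictures show.
  - The wrist force is near zero, with the gripper open and above the skull.
  - The jar, block and bottle look unmoved. The mug was outside my last pictures, but the arm's path was planned to stay clear of it.
- **Disagreements:** none beyond 1–2 mm between repeated position measurements.

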